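Close the last cover stud of a heating wiring box

TASK

The cover of the heating wiring box is held by three of its quarter-turn studs; the fourth still stands proud. Take the stout wide-bladed driver from the rack, feel for that stud's slot with the blade, press the stud in gently and turn it clockwise (seen from above) a quarter turn until it drops into its catch and stays down like the others, without forcing it. Then stand the driver back in the rack hole it came from, and do not disturb the other things on the bench.

Things in the scene. Friction and masses are not known exactly. Their poses are not given: they have to be found in the camera images.
- driver_grip (a point): Loose stout driver standing upright in a hole of the rack: black square handle 28 x 28 x 58 mm, grey band and end cap. This point is the centre of its handle, 29 mm under its top and 79 mm above the blade tip. Grip it here from above across two flats.
- driver: The same driver; origin at the centre of the blade's tip, z up along the tool. The flat blade is 14 mm wide (along x, parallel to a handle flat), 2.5 mm thick (along y), 14 mm long; then a round 9 mm shank up to the handle, whose underside, 50 mm above the tip, rests on the rack. 0.11 to 0.18 kg.
- rack: Fixed light-wood block 200 (x) x 52 (y) x 64 mm high, origin at the centre of its underside. Three holes, 21 mm across and 58 mm deep, on its long centre line at x = -65, 0 and +65 mm, hold three drivers; ours is the one with the square handle, in any of the holes. A driver's blade tip rests 14 mm above the bench.
- collar: Fixed round collar, 39 mm across outside, 30 inside, in a cover corner, with the open stud in it. Origin: its axis at its rim, level with the cover's top; axes as the cover's. Inside is a steel head 25 mm across: not measured, it stands 3 to 7 mm proud of the rim, up to 2 mm off the axis in x and in y, its slot within 30 degrees either side of y. Slot 19 x 4 mm, 4.5 mm deep, closed ends.
- stud (a joint): How far the open stud is pushed in (m): 0 standing proud, 0.005 home in its catch. Spring: 4 N to start, 8.2 N at 0.007, where it is free to turn clockwise; end stop at 0.0078 (8.7 N). It turns stiffly (0.03 N m) and does not turn back by itself; let up with its slot 83 to 100 degrees round from y it drops into the catch; at 100 the turn stops. The catch cracks if the driver loads the stud above 22 N.
- cover_top (a point): Centre of the cover's top face, 80 mm above the bench, on a fixed wiring box 130 (x) x 180 (y) mm. Its four studs sit in recessed corners, collar axes at x = +-45, y = +-70 mm; any one of them is the open one, the other three are home: flush, slots along x.
- tape: Loose roll of black tape, 62 mm across, 19 mm high, lying on the middle of the cover. Origin at its underside. Leave alone.
- driver_slim: Loose slim driver with a round black handle 27 mm across, upright in another rack hole; origin at its tip. Its handle top is 119 mm above the bench. Leave alone.
- driver_cross: Loose small driver with a round black handle 27 mm across, upright in another rack hole; origin at its tip. Its handle top is 112 mm above the bench. Leave alone.
- level: Loose aluminium spirit level, 230 x 24 x 50 mm, standing on its edge at the right. Origin at its underside. Leave alone.
- jar: Loose glass jar with a steel lid, 68 mm across, 85 mm high. Origin at its underside. Leave alone.
- mug: Loose white mug, 82 mm across, 92 mm high. Origin at its underside. Leave alone.
- screw_box: Loose cardboard box of screws, 85 x 60 x 38 mm. Origin at its underside. Leave alone.

How it is judged:
By the outcome, as a careful person would: the job done as asked, in the order asked, and still so for the second after the job is handed in, with the robot touching nothing.
It also fails if it takes over 72 s, if anything falls off the work surface, if the arm or the gripper's body presses on something with over 40 N, if the wrist force passes 120 N, or if a joint passes its speed limit or range.

ROBOT

A 6-joint arm with a two-finger parallel gripper is mounted at the origin on the work surface. World frame = base frame: x ahead of the robot, y to its left, z up, the work surface at z = 0. Lengths are in mm, angles in degrees, forces in N, time in s.
With the tool pointing down it reaches from about 250 to 800 mm from the base axis. Payload 3.9 kg.
Tool frame: the origin (TCP) lies at the very end of the fingers, on their centre line; the grasp point (between the pads) lies 19 mm behind it; z points along the fingers, y is the line along which they close (so a half turn about z gives the same grasp; the last joint's range is limited). The gripper opens to 85 mm and grips with 20 to 120 N. Pads are 22 mm wide; open, the fingers measure 114 mm over their backs; the gripper's body (76 mm by 85 mm) begins 54 mm behind the grasp point. The pads swing forward as they close: fully open they stand 13 mm farther back than shut.
Start: joints at [68.01, 14.897, -7.913, 67.191, 0, 90], TCP at [196.579, 486.798, 231.304] pointing down, gripper open.
Joint ranges: [-159.42, 159.42], [-47.68, 98.78], [-73.54, 78.23], [-108.79, 121.32], [-90, 84.71], [-180, 180]. Speed limits (degrees/s): [147.25, 147.25, 180, 180, 180, 180].

INTERFACE

Orientations are given as [roll, pitch, yaw] about the fixed x, y, z axes, in that order (R = Rz(yaw) Ry(pitch) Rx(roll)).
In Python, from rig import ctrl, effector, eyes, workorder gives the robot as it stands. Calls block until the motion is done:
- ctrl.move_pose(position, orientation): joint-space move of the TCP to a pose.
- ctrl.line_to(position, v=150, orientation=None): straight line of the TCP; orientation=None keeps the orientation; v is the mean speed in mm/s.
- ctrl.set_joints(angles): joint-space move.
- effector.set_gripper(opening, effort=None): finger opening in mm; effort is the grip in N (None keeps the last); returns when the fingers have stopped.
- ctrl.sleep(seconds).
- ctrl.ik(position, orientation): joint angles nearest the present ones, or None.
- ctrl.state(): the state.
- eyes.snapshot(name): name is "scene" or "top"; returns a dict with "img" (384x512x3 uint8, red, green, blue), "K" (3x3 intrinsics, pixels), "rvec" (rotation vector, rad) and "tvec" (3), from world to camera coordinates, as OpenCV has them. Camera axes: x right, y down, z forward; pixel columns grow to the right and rows downward; lengths in mm; the calibration is good to about 2 mm. A picture is of the moment at which its call begins. There is no depth.
A pose or a line that the arm cannot do raises ctrl.IKError and nothing moves.
- workorder.sign_off(): hands the job in; it is judged then, once.
The state is a dict: "time": time; "q": joint angles; "qd": joint speeds; "effort": joint torques, N m; "tcp_pos": TCP position; "eef_rot": TCP orientation; "contact_force": force on the tool from outside, world axes, zero at the start; "ft_torque": the same for the moment, N m; "opening": finger opening in mm; "grip_force": force on a finger pad.
Only numpy, scipy, OpenCV 4.12 (cv2) and the standard library are available. Lean on these libraries where they do the work, as an engineer would, in place of code of your own. Each camera call takes 0.05 s, during which the arm holds its last target. There are 200 camera calls.

## Working session

There is one attempt and no reset: what is moved stays moved. The work goes in short steps, each a Python script; the robot and the scene stay as the last script left them, time stands still between calls to the robot, and variables do not carry over. Pictures are saved under pics/ and viewed, at most 10 in all, crops included, and the job is handed in when it is done.

```bash
mkdir -p pics; ls; cat > h.py <<'E'
import numpy as np, cv2
from rig import ctrl, effector, eyes, workorder
def snap(n):
    s=eyes.snapshot(n); s['R']=cv2.Rodrigues(np.array(s['rvec'],float))[0]; s['t']=np.array(s['tvec'],float).ravel(); s['K']=np.array(s['K'],float); return s
def ray(s,u,v,z):
    d=s['R'].T@np.linalg.solve(s['K'],[u,v,1.]); c=-s['R'].T@s['t']
    return c+d*(z-c[2])/d[2]
def proj(s,p):
    q=s['K']@(s['R']@np.array(p,float)+s['t']); return q[:2]/q[2]
def save(s,f,crop=None,k=1):
    im=s['img'][...,::-1]
    if crop: a,b,c,d=crop; im=im[b:d,a:c]
    cv2.imwrite('pics/'+f,cv2.resize(im,None,fx=k,fy=k,interpolation=cv2.INTER_CUBIC))
E
python3 - <<'E'
from h import *
import pickle
S={n:snap(n) for n in('scene','top')}
pickle.dump(S,open('s0.pkl','wb'))
for n in S: save(S[n],n+'0.png',k=1.5); print(n,-S[n]['R'].T@S[n]['t'],S[n]['K'][0,0])
E
```

```text
pics
scene [1250.08466545  103.44497389 1076.91356393] 373.79296385092994
top [ 415.0803195   -48.76152212 1663.10878077] 466.4555950580884
```

View pics/top0.png

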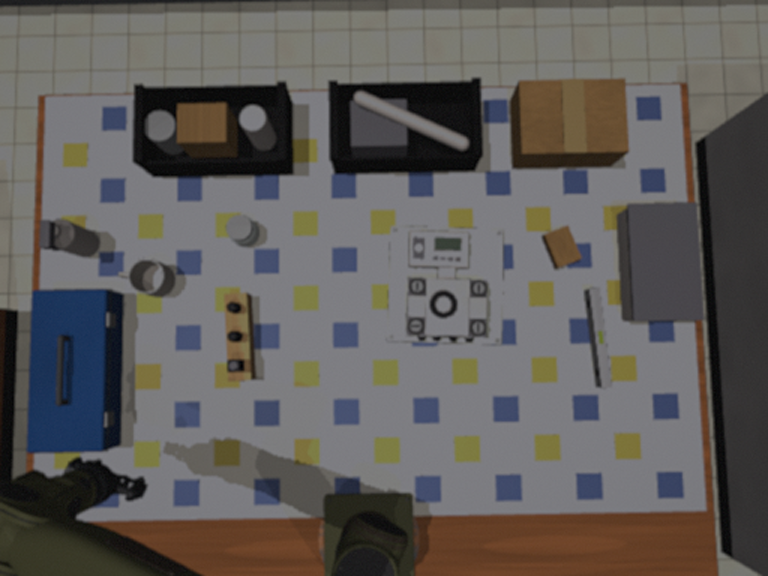

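View pics/scene0.png

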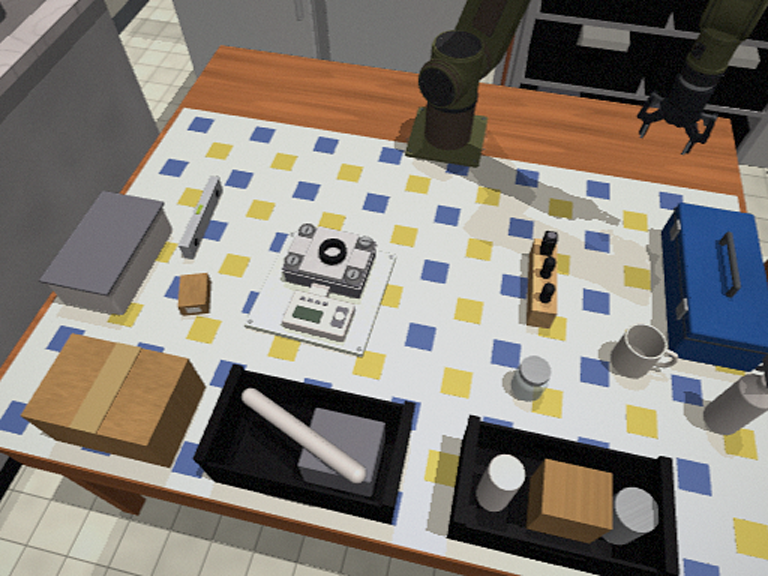

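The top view shows the rack at (238,335) with the square-handled driver nearest the robot at (236,365). The box cover is at (445,305), with the tape in its middle and four studs in the corners. I'll crop both areas closer.

```bash
python3 - <<'E'
from h import *
import pickle
S=pickle.load(open('s0.pkl','rb'))
def c(n,a,b,w=66,h=50,k=6):
    return cv2.resize(S[n]['img'][b:b+h,a:a+w,::-1],None,fx=k,fy=k,interpolation=cv2.INTER_CUBIC)
t=np.hstack([c('top',264,180),c('top',130,195,66,50)]); b=np.hstack([c('scene',185,145),c('scene',335,150)])
im=np.vstack([t,b]); im=np.clip(im*1.3,0,255).astype('uint8'); cv2.imwrite('pics/crop.png',im); print(im.shape)
E
```

```text
(600, 792, 3)
```

View pics/crop.png

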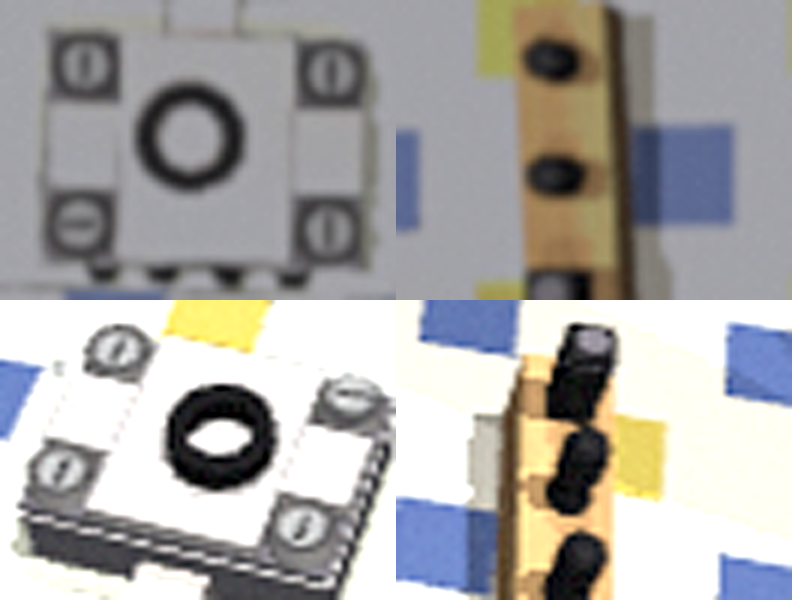

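Bottom-left stud at top-view pixel (277,217) is the open one: its slot runs along y, while the other three run along x. The square driver sits in the rack's near end, with its cap at top-view pixel (157,243).

```bash
cat > m.py <<'E'
from h import *
import pickle
from scipy.ndimage import map_coordinates
S=pickle.load(open('s0.pkl','rb'))
# rectify small world patches on plane z, work in mm
def patch(n,cx,cy,z,r,st=.5):
    s=S[n]; g=np.arange(-r,r+st/2,st); X,Y=np.meshgrid(cx+g,cy+g,indexing='ij')
    P=np.stack([X,Y,0*X+z],-1)@s['R'].T+s['t']; q=P@s['K'].T; uv=q[...,:2]/q[...,2:]
    G=s['img'].astype(float).mean(-1)
    return X,Y,map_coordinates(G,[uv[...,1],uv[...,0]],order=1)
px={'top':[(264+85/6,180+66/6),(264+330/6,180+72/6),(264+329/6,180+232/6),(264+79/6,180+222/6)],
 'scene':[(185+300/6,145+228/6),(185+62/6,145+172/6),(185+118/6,145+52/6),(185+350/6,145+98/6)]}
for n in px:
  for i,(u,v) in enumerate(px[n]):
    z=85 if i==3 else 80
    c=ray(S[n],u,v,z)[:2]
    for k in range(3):
        X,Y,I=patch(n,*c,z,20); r=np.hypot(X-c[0],Y-c[1])
        m=r<17; lo,hi=np.percentile(I[m],[15,85]); B=(I>(lo+hi)/2)&m
        h,_=cv2.findContours(B.astype('uint8'),cv2.RETR_EXTERNAL,cv2.CHAIN_APPROX_NONE)
        h=max(h,key=cv2.contourArea); (a,b),rad=cv2.minEnclosingCircle(h)
        M=cv2.moments(cv2.convexHull(h)); a,b=M['m10']/M['m00'],M['m01']/M['m00']
        c=np.array([X[int(b),0]+(b%1)*.5,Y[0,int(a)]+(a%1)*.5])
    r=np.hypot(X-c[0],Y-c[1]); m=r<9; w=np.clip(np.median(I[m])-I,0,None)*m
    mx,my=(w*X).sum()/w.sum(),(w*Y).sum()/w.sum()
    C=np.cov(np.stack([X[m],Y[m]]),aweights=w[m]); e,V=np.linalg.eigh(C)
    print(n,i,c.round(1),'rad',round(rad/2,1),'slot c',mx.round(1),my.round(1),'ang',np.degrees(np.arctan2(V[1,1],V[0,1])).round(1)%180,e.round(1))
E
python3 m.py; python3 - <<'E'
from m import *
# cap of handle
ims=[]
for n,(u,v) in {'top':(157,243),'scene':(335+592/6,150+40/6)}.items():
    c=ray(S[n],u,v,122)[:2]; X,Y,I=patch(n,*c,122,28,.25)
    ims.append(cv2.resize(np.clip(I*1.2,0,255).astype('uint8'),(390,390))); print(n,c.round(1))
cv2.imwrite('pics/cap.png',np.hstack(ims))
# rack: wood mask in top
s=S['top']; hsv=cv2.cvtColor(s['img'],cv2.COLOR_RGB2HSV)
m=((hsv[...,0]>5)&(hsv[...,0]<24)&(hsv[...,1]>60)&(hsv[...,2]>100)).astype('uint8'); m[:185]=0;m[262:]=0;m[:,:140]=0;m[:,180:]=0
c=max(cv2.findContours(m,0,2)[0],key=cv2.contourArea); P=np.array([ray(s,*p[0],64)[:2] for p in c],np.float32); print('rack',cv2.minAreaRect(P))
E
```

```text
top 0 [ 573.6 -119.6] rad 13.0 slot c 573.8 -119.5 ang 176.4 [ 2.5 19. ]
top 1 [ 566.7 -259.5] rad 12.9 slot c 566.6 -259.2 ang 177.6 [ 2.5 21. ]
top 2 [ 476.7 -255.1] rad 13.0 slot c 476.9 -254.9 ang 178.1 [ 2.5 23.6]
top 3 [ 483.2 -114.3] rad 13.1 slot c 483.1 -114.4 ang 90.3 [ 2.4 23.3]
scene 0 [ 576.2 -121.1] rad 13.3 slot c 578.3 -120.6 ang 174.2 [ 2.7 19.5]
scene 1 [ 568.9 -260.9] rad 13.1 slot c 569.2 -260.1 ang 176.4 [ 2.5 21.2]
scene 2 [ 479.1 -256.3] rad 13.0 slot c 479.9 -255.7 ang 175.2 [ 2.6 17.9]
scene 3 [ 473.7 -114.3] rad 16.4 slot c 479.3 -112.8 ang 93.3 [ 7.6 16.1]
top 0 [ 573.6 -119.6] rad 13.0 slot c 573.8 -119.5 ang 176.4 [ 2.5 19. ]
top 1 [ 566.7 -259.5] rad 12.9 slot c 566.6 -259.2 ang 177.6 [ 2.5 21. ]
top 2 [ 476.7 -255.1] rad 13.0 slot c 476.9 -254.9 ang 178.1 [ 2.5 23.6]
top 3 [ 483.2 -114.3] rad 13.1 slot c 483.1 -114.4 ang 90.3 [ 2.4 23.3]
scene 0 [ 576.2 -121.1] rad 13.3 slot c 578.3 -120.6 ang 174.2 [ 2.7 19.5]
scene 1 [ 568.9 -260.9] rad 13.1 slot c 569.2 -260.1 ang 176.4 [ 2.5 21.2]
scene 2 [ 479.1 -256.3] rad 13.0 slot c 479.9 -255.7 ang 175.2 [ 2.6 17.9]
scene 3 [ 473.7 -114.3] rad 16.4 slot c 479.3 -112.8 ang 93.3 [ 7.6 16.1]
top [402.6 283. ]
scene [357.4 501.9]
rack ((520.0433959960938, 297.70465087890625), (93.61090850830078, 51.747135162353516), 0.10951794683933258)
```

View pics/cap.png

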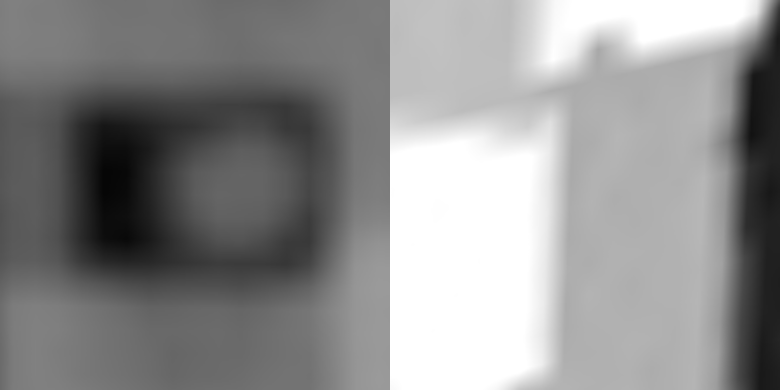

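Top rectified patch: the handle is a square aligned with world axes, centred near (232,190) px, which is about (402, 288). I picked the wrong scene pixel, so I'll recompute that one and go to above the driver.

```bash
python3 - <<'E'
from h import *
import pickle
S=pickle.load(open('s0.pkl','rb'))
print('cap scene',ray(S['scene'],335+196/6,150+40/6,122).round(1))
st=ctrl.state(); print(st['time'],st['eef_rot'],st['contact_force'],st['opening'])
for yaw in(0,90,-90,180):
  for p in ([402,288,74],[484,-115,170]):
    q=ctrl.ik(p,[180,0,yaw]); print(yaw,p,None if q is None else np.round(q,0))
effector.set_gripper(56)
ctrl.move_pose([402,287.8,170],[180,0,0])
s=snap('scene'); save(s,'above.png',(300,90,450,200),5)
print(ctrl.state()['time'],ctrl.state()['eef_rot'])
E
```

```text
cap scene [406.6 288.8 122. ]
0.1 [-1.79898659e+02 -5.57183920e-04  1.58011278e+02] [ 0.36270622 -0.54352767  0.29644928] 85.6048943193787
0 [402, 288, 74] [  36.   19.  -28.   43.    0. -144.]
0 [484, -115, 170] [-13.  14. -18.  57.   0. 167.]
90 [402, 288, 74] [ 36.  19. -28.  43.   0. 126.]
90 [484, -115, 170] [-13.  14. -18.  57.   0.  77.]
-90 [402, 288, 74] [ 36.  19. -28.  43.   0. -54.]
-90 [484, -115, 170] [ -13.   14.  -18.   57.    0. -103.]
180 [402, 288, 74] [ 36.  19. -28.  43.   0.  36.]
180 [484, -115, 170] [-13.  14. -18.  57.   0. -13.]
3.9667 [-1.79995138e+02 -2.42226609e-03  8.72276190e-03]
```

View pics/above.png

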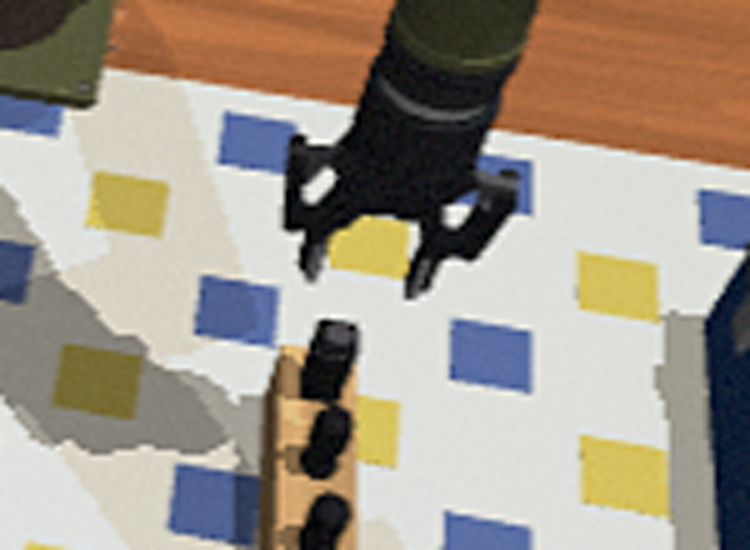

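The gripper is over the driver (open fingers at (315,265) and (415,285), handle at (330,350)). I'll regrasp at yaw 180, since a clockwise turn then stays inside the wrist range, and lift.

```bash
python3 - <<'E'
from h import *
D=[180,0,180]
ctrl.move_pose([403.5,288.2,150],D)
f0=np.array(ctrl.state()['contact_force'])
ctrl.line_to([403.5,288.2,74],v=120)
print(ctrl.state()['contact_force']-f0)
effector.set_gripper(24,60)
st=ctrl.state(); print(st['opening'],st['grip_force'],(st['contact_force']-f0).round(2),st['tcp_pos'])
ctrl.line_to([403.5,288.2,84],v=60)
ctrl.line_to([403.5,288.2,170],v=150)
st=ctrl.state(); print(st['time'],st['opening'],(st['contact_force']-f0).round(2),np.round(st['ft_torque'],3))
s=snap('scene'); p=proj(s,[403.5,288.2,110]).astype(int); print(p)
a,b=p; save(s,'lift.png',(a-35,b-45,a+35,b+30),8)
E
```

```text
[ 0.60895758 -0.64598044  0.46927696]
27.14217616396751 58.957316279411316 [-0.16 -0.18  5.67] [404.28005636 288.74355831  75.005955  ]
8.8 27.927194092560793 [-0.87 -0.4  -0.87] [-0.016  0.027 -0.026]
[366 158]
```

View pics/lift.png

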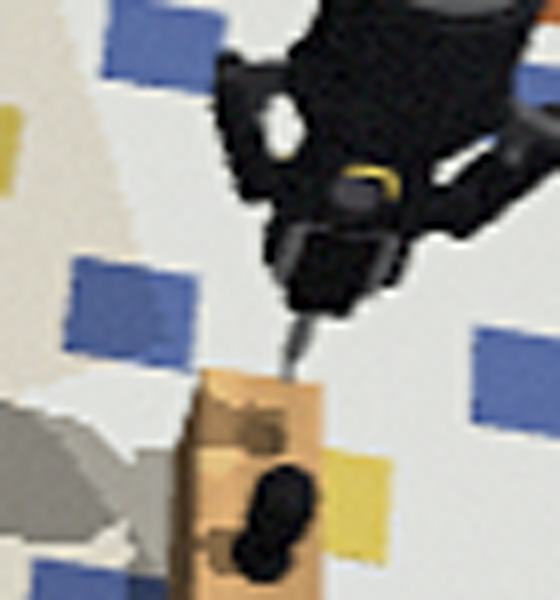

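In the lifted view the shank narrows to a thin tip at (290,375), so the blade's width lies along the view direction (world x). It needs a 90° turn to match the slot, so I'll carry it over the stud at yaw -90.

```bash
python3 - <<'E'
from h import *
ctrl.line_to([403.5,288.2,205],v=200)
ctrl.move_pose([484.3,-115,185],[180,0,-89.7])
ctrl.line_to([484.3,-115,157],v=100)
st=ctrl.state(); print(st['time'],np.round(st['q'],1),st['tcp_pos'],np.round(st['contact_force'],2),np.round(st['ft_torque'],3))
s=snap('scene'); p=proj(s,[484,-115,90]); print(p); save(s,'over.png',(int(p[0])-35,int(p[1])-35,int(p[0])+35,int(p[1])+25),9)
for z in(96,85): print(z,proj(s,[484.3,-115,z]).round(1))
E
```

```text
11.6917 [ -13.3   14.9  -19.6   55.6    0.  -103.7] [ 484.04268938 -114.64586739  156.84040729] [-0.89  0.97 -1.11] [-0.008 -0.015  0.031]
[243.36394363 159.15710088]
96 [243.3 158.1]
85 [243.4 160.2]
```

View pics/over.png

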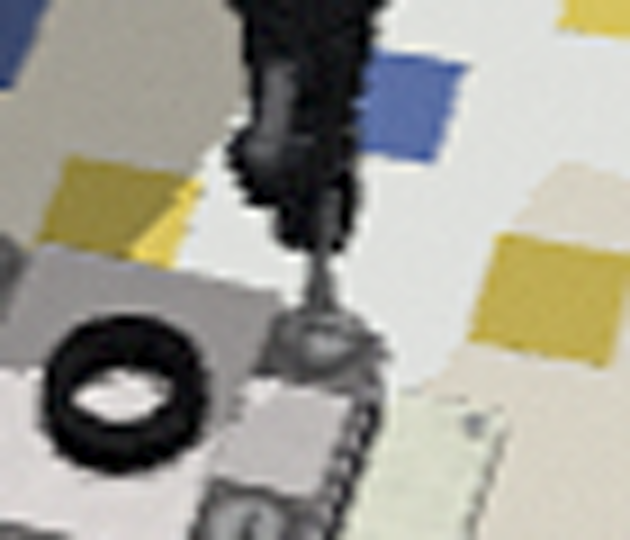

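The driver tip at (320,315) is right above the open stud's head at (325,345), with the blade edge now broadside. Next I'll descend until contact.

```bash
cat >> h.py <<'E'
def F(n=1):
    return np.mean([ctrl.state()['contact_force'] for _ in range(n)],0)
def down(z,step,fmax,zmin,base,v=20,log=True):
    p=list(z); 
    while p[2]>zmin:
        p[2]-=step; ctrl.line_to(p,v=v); st=ctrl.state(); f=np.array(st['contact_force'])-base
        if log: print(round(st['time'],2),np.round(p,2),np.round(st['tcp_pos'],2),f.round(2))
        if f[2]>fmax: break
    return p
E
python3 - <<'E'
from h import *
ctrl.sleep(.2); b=F(); ctrl.sleep(.1); print(b.round(2),F().round(2))
ctrl.line_to([484.3,-115,150],v=60); print((F()-b).round(2))
p=down([484.3,-115,150],.6,3,138,b)
import json; json.dump([list(b),p],open('st.json','w'))
print(ctrl.state()['ft_torque'])
E
```

```text
[ 0.1  -0.75 -0.9 ] [ 0.41  0.91 -1.57]
[-0.93  1.04 -0.44]
12.56 [ 484.3 -115.   149.4] [ 484.32 -115.02  149.41] [ 0.54  2.34 -0.44]
12.81 [ 484.3 -115.   148.8] [ 484.29 -115.    148.8 ] [-0.68  1.32  0.31]
13.06 [ 484.3 -115.   148.2] [ 484.26 -114.99  148.17] [-0.58 -0.07  0.61]
13.31 [ 484.3 -115.   147.6] [ 484.26 -114.99  147.54] [-0.57  1.   -1.07]
13.56 [ 484.3 -115.   147. ] [ 484.25 -114.99  146.95] [-0.04  0.71  1.14]
13.81 [ 484.3 -115.   146.4] [ 484.25 -115.    146.36] [-0.19  0.73 -0.29]
14.06 [ 484.3 -115.   145.8] [ 484.27 -115.    145.76] [-0.46  0.86 -0.16]
14.31 [ 484.3 -115.   145.2] [ 484.27 -114.98  145.17] [ 0.55  0.15 -0.38]
14.56 [ 484.3 -115.   144.6] [ 484.27 -115.    144.55] [0.37 1.12 0.2 ]
14.81 [ 484.3 -115.   144. ] [ 484.27 -114.99  143.98] [-0.97  1.58 -0.8 ]
15.06 [ 484.3 -115.   143.4] [ 484.42 -115.03  143.51] [-0.22  0.99  0.78]
15.31 [ 484.3 -115.   142.8] [ 484.4  -115.03  143.11] [-0.43  0.69  2.99]
15.56 [ 484.3 -115.   142.2] [ 484.45 -115.03  142.36] [0.01 0.32 3.59]
[ 0.0496846   0.15337597 -0.00717591]
```

```bash
cat >> h.py <<'E'
def G(n=4):
    a=[]
    for _ in range(n): ctrl.sleep(.02); s=ctrl.state(); a.append(list(s['contact_force'])+list(s['tcp_pos'])+list(s['ft_torque']))
    return np.mean(a,0)
E
python3 - <<'E'
from h import *
import json; b,p=json.load(open('st.json')); b=np.array(b)
for dx in(0,.7,1.4,2.1,0,-.7,-1.4,-2.1):
    ctrl.line_to([484.3+dx,-115,142.2],v=20); g=G()
    print(round(ctrl.state()['time'],2),dx,(g[:3]-b).round(2),(g[3:6]-[484.3,-115,142.2]).round(2),g[6:].round(3))
E
```

```text
15.88 0 [-0.29  0.92  4.14] [ 0.13 -0.03  0.07] [0.028 0.099 0.023]
16.19 0.7 [-1.38  0.37  4.21] [ 0.28  0.01 -0.17] [-0.016  0.449 -0.015]
16.51 1.4 [-2.73  0.53  3.7 ] [ 0.77  0.04 -0.23] [-0.003  0.768 -0.011]
16.82 2.1 [-4.84 -0.08  4.22] [ 1.18  0.08 -0.33] [-0.054  1.321 -0.008]
17.15 0 [-1.88  1.31  3.78] [0.79 0.01 0.32] [0.059 0.477 0.001]
17.47 -0.7 [0.74 0.97 3.76] [ 0.59 -0.06  0.45] [ 0.12  -0.194  0.008]
17.78 -1.4 [2.76 0.97 4.24] [-0.27 -0.16  0.42] [ 0.072 -0.665 -0.013]
18.1 -2.1 [4.98 0.73 3.49] [-0.77 -0.2   0.46] [ 0.025 -1.396  0.025]
```

Lateral force builds symmetrically beyond about ±0.7 mm, up to 5 N against 4 N of down force. That means the blade is in the slot. Next I'll centre it along the slot.

```bash
python3 - <<'E'
from h import *
import json; b,p=json.load(open('st.json')); b=np.array(b)
X=484.2
ctrl.line_to([X,-115,142.2],v=20)
for dy in(0,1.2,2.4,3.6,0,-1.2,-2.4,-3.6,0):
    ctrl.line_to([X,-115+dy,142.2],v=25); g=G()
    print(round(ctrl.state()['time'],2),dy,(g[:3]-b).round(2),(g[3:6]-[X,-115,142.2]).round(2),g[6:].round(3))
    if abs((g[:3]-b)[1]-.8)>4: 
        pass
E
```

```text
18.67 0 [ 1.8  -0.21  4.41] [-0.33 -0.09 -0.1 ] [-0.211 -0.647  0.027]
18.98 1.2 [ 1.88 -3.23  4.02] [-0.29  0.56 -0.04] [-0.979 -0.463  0.012]
19.3 2.4 [ 1.07 -2.36  4.14] [-0.36  2.4  -0.11] [-0.88 -0.27  0.01]
19.62 3.6 [ 0.09 -3.45  3.52] [-0.32  3.42 -0.09] [-1.187 -0.117 -0.002]
19.98 0 [0.16 3.92 4.14] [-0.36  1.54 -0.27] [ 0.938 -0.158  0.056]
20.29 -1.2 [-0.18  4.27  4.07] [-0.19 -0.93 -0.09] [ 0.874 -0.115  0.002]
20.61 -2.4 [0.37 4.31 4.19] [-0.09 -2.45 -0.03] [ 0.814 -0.101  0.017]
20.93 -3.6 [0.46 6.01 4.06] [-0.1  -2.89 -0.09] [ 1.396 -0.104  0.004]
21.28 0 [-0.51 -2.03  4.07] [ 0.01 -1.29  0.13] [-0.714  0.071  0.012]
```

The blade slides along y and hits the slot end at about -2.7 mm, so the slot's centre is around dy +0.3. Next I'll press in and turn.

```bash
cat > press.py <<'E'
from h import *
import json; b,p=json.load(open('st.json')); b=np.array(b)
X,Y=484.2,-114.7
ctrl.line_to([X,Y+.8,142.2],v=30); ctrl.line_to([X,Y,142.2],v=30)
z=142.2
ctrl.line_to([X,Y,138.5],v=15); g=G(); print(round(ctrl.state()['time'],2),(g[:3]-b).round(2),(g[3:6]-[X,Y,0]).round(2))
z=138.5
while z>134:
    z-=.4; ctrl.line_to([X,Y,z],v=15); g=G(); f=g[:3]-b
    print(round(ctrl.state()['time'],2),round(z,2),f.round(2),(g[3:6]-[X,Y,0]).round(2))
    if f[2]>9.6: break
json.dump([list(b),[X,Y,z]],open('st.json','w'))
E
python3 press.py
```

```text
22.25 [-0.18 -0.02  5.97] [1.1000e-01 1.5000e-01 1.3861e+02]
22.57 138.1 [-0.73 -0.08  6.62] [1.3000e-01 1.3000e-01 1.3828e+02]
22.88 137.7 [-0.6  -0.03  6.11] [1.3000e-01 1.4000e-01 1.3791e+02]
23.2 137.3 [-0.42  0.01  6.95] [1.1000e-01 1.3000e-01 1.3754e+02]
23.52 136.9 [-0.2  -0.41  7.22] [1.1000e-01 1.4000e-01 1.3717e+02]
23.83 136.5 [-0.15 -0.34  7.56] [1.300e-01 1.500e-01 1.368e+02]
24.15 136.1 [-0.39 -0.34  7.48] [1.2000e-01 1.4000e-01 1.3643e+02]
24.47 135.7 [-1.09 -0.26  7.73] [1.2000e-01 1.3000e-01 1.3606e+02]
24.78 135.3 [-0.69  0.25  8.2 ] [1.2000e-01 1.4000e-01 1.3569e+02]
25.1 134.9 [-1.24  0.32  9.  ] [  0.15   0.14 135.47]
25.42 134.5 [-1.6   0.46 11.21] [1.7000e-01 1.3000e-01 1.3539e+02]
```

The end stop shows at about 135.4 (stud in 7.8 mm, 9–11 N). I'll back off slightly and turn clockwise in steps, watching force and torque.

```bash
cat > turn.py <<'E'
from h import *
import json; b,p=json.load(open('st.json')); b=np.array(b)
X,Y,_=p; Z=134.9
ctrl.line_to([X,Y,Z],v=15)
for a in (10,25,40,55,70,82,90,95,99):
    ctrl.line_to([X,Y,Z],v=30,orientation=[180,0,-89.7-a]); g=G(3); f=g[:3]-b; s=ctrl.state()
    print(round(s['time'],2),a,f.round(2),(g[3:6]-[X,Y,0]).round(2),g[6:].round(3),round(s['q'][5],1))
    if f[2]>15 or np.hypot(*f[:2])>9 or abs(g[8])>.35: print('STOP');break
E
python3 turn.py
```

```text
26.04 10 [-0.42  0.61  8.68] [  0.43   0.2  135.48] [-0.16   0.139  0.029] -93.6
26.5 25 [0.25 1.09 7.74] [  0.65   0.16 135.49] [-0.168  0.024  0.027] -78.6
26.96 40 [ 0.74 -0.25  7.9 ] [8.2000e-01 7.0000e-02 1.3554e+02] [-0.229 -0.027  0.01 ] -63.6
27.42 55 [0.28 0.04 7.72] [ 9.7000e-01 -7.0000e-02  1.3559e+02] [-0.32  -0.077  0.008] -48.6
27.88 70 [ 0.37 -0.83  7.67] [  1.07  -0.23 135.65] [-0.386 -0.144 -0.016] -33.6
28.28 82 [ 0.45 -1.2   7.64] [  1.13  -0.36 135.67] [-0.48  -0.137  0.018] -21.6
28.62 90 [ 0.29 -1.53  8.14] [  1.13  -0.46 135.68] [-0.529 -0.104  0.005] -13.6
28.93 95 [ 0.76 -0.81  7.83] [  1.12  -0.52 135.69] [-0.583 -0.108  0.048] -8.6
29.23 99 [ 0.26 -1.17  8.18] [  1.12  -0.57 135.68] [-0.568 -0.11  -0.008] -4.6
```

```bash
python3 - <<'E'
from h import *
import json; b,p=json.load(open('st.json')); b=np.array(b)
X,Y,_=p
for z in(136,137,138,139,140):
    ctrl.line_to([X,Y,z],v=20); g=G(4); print(round(ctrl.state()['time'],2),z,(g[:3]-b).round(2),(g[3:6]-[X,Y,0]).round(2),g[6:].round(3))
E
```

```text
29.54 136 [ 0.37 -1.53  7.43] [  1.11  -0.56 136.73] [-0.579 -0.143  0.025]
29.86 137 [ 0.38 -1.64  6.87] [  1.1   -0.56 137.65] [-0.625 -0.189  0.038]
30.18 138 [ 1.83 -2.03  5.89] [  1.02  -0.52 138.42] [-0.817 -0.457  0.026]
30.49 139 [ 2.3  -3.35  1.73] [  0.25  -0.36 138.81] [-1.037 -0.623  0.017]
30.81 140 [ 1.95 -3.69 -1.27] [ -0.56  -0.23 139.53] [-1.283 -0.51   0.012]
```

The force vanished at about 138.8, so the stud is held at 5 mm in its catch. I'll relax the side load, withdraw and take a look.

```bash
python3 - <<'E'
from h import *
import json; b,p=json.load(open('st.json')); b=np.array(b)
X,Y,_=p
x,y=X+.7,Y-.7
for z in(140.3,141.5,143,146):
    ctrl.line_to([x,y,z],v=20); g=G(3); print(round(ctrl.state()['time'],2),z,(g[:3]-b).round(2),(g[3:6]-[x,y,0]).round(2))
ctrl.line_to([x,y,205],v=150)
ctrl.move_pose([403.5,288.2,205],[180,0,180])
st=ctrl.state(); print(st['time'],st['opening'],np.round(st['tcp_pos'],2),np.round(st['q'],1))
s=snap('scene'); t=snap('top')
c=lambda s,a,b,w=66,h=50:cv2.resize(s['img'][b:b+h,a:a+w,::-1],None,fx=6,fy=6,interpolation=cv2.INTER_CUBIC)
p=proj(s,[403.5,288.2,130]).astype(int)
cv2.imwrite('pics/after.png',np.vstack([np.hstack([c(t,264,180),c(s,185,145)]),np.hstack([c(s,p[0]-33,p[1]-22),c(t,130,195)])]))
E
```

```text
31.11 140.3 [ 0.13 -2.32 -2.11] [ -1.07   0.28 139.71]
31.41 141.5 [-1.48 -1.95 -1.43] [ -0.87   0.3  141.27]
31.71 143 [-0.42  0.56  0.42] [  0.3    0.82 143.33]
32.06 146 [-0.25  0.39 -0.07] [2.2000e-01 1.0000e-01 1.4616e+02]
34.125 27.406367929085054 [403.85 287.41 204.78] [ 35.5  12.8 -14.8  62.4  -0.   35.5]
```

View pics/after.png

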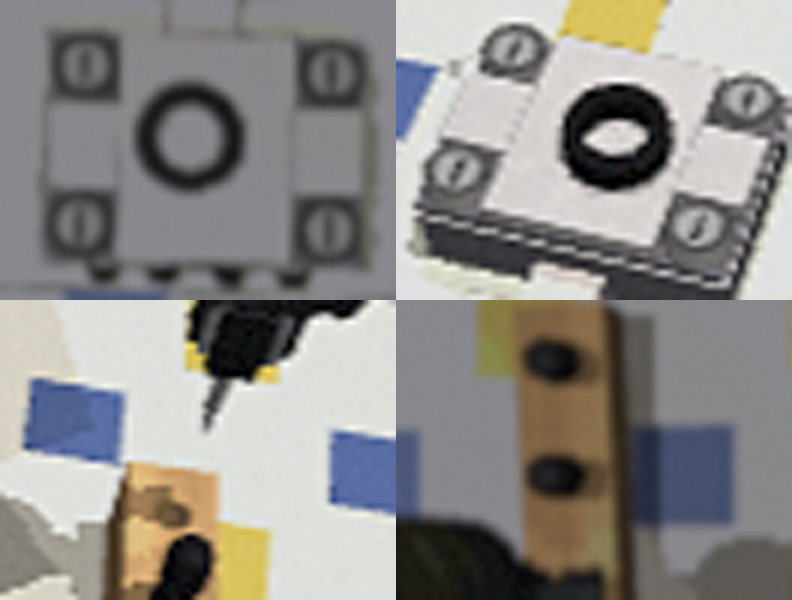

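The open stud, at (78,228) in the top crop, now has its slot along x and looks the same as the other three. The driver hangs upright over its empty hole at (170,510), so I'll insert it.

```bash
python3 - <<'E'
from h import *
P=[403.5,288.2]
ctrl.line_to(P+[140],v=100); ctrl.sleep(.2); b=G(5)[:3]
ok=True
for z in(130,122,114,104,94,84,78):
    ctrl.line_to(P+[z],v=60); g=G(2); f=g[:3]-b; print(round(ctrl.state()['time'],2),z,f.round(2),(g[3:6]-P-[0] if 0 else g[3:6]).round(2))
    if np.linalg.norm(f)>6: ok=False; print('STOP'); break
if ok:
    p=P+[78]
    while p[2]>73:
        p[2]-=.6; ctrl.line_to(p,v=20); g=G(3); f=g[:3]-b; print(round(p[2],1),f.round(2),g[3:6].round(2))
        if f[2]>3: break
E
```

```text
35.66 130 [ 0.47  0.11 -0.61] [403.04 287.89 129.42]
35.98 122 [ 1.41 -0.8   0.35] [403.19 287.98 121.57]
36.29 114 [ 0.47 -0.23 -0.16] [403.2  287.97 113.62]
36.64 104 [ 1.31 -0.33 -0.48] [403.15 287.94 103.58]
36.99 94 [ 0.49 -0.03  0.21] [403.14 287.94  93.57]
37.34 84 [ 0.83 -0.15  0.01] [403.14 287.93  83.57]
37.62 78 [ 1.04 -0.52  0.12] [403.24 288.01  77.7 ]
77.4 [ 0.2  -0.12 -0.04] [403.58 288.26  77.5 ]
76.8 [ 0.97 -0.09  0.29] [403.48 288.21  76.8 ]
76.2 [ 0.42 -0.3  -0.06] [403.47 288.17  76.16]
75.6 [ 0.64 -0.26 -0.06] [403.47 288.19  75.56]
75.0 [ 0.34 -0.31  0.38] [403.58 288.25  75.03]
74.4 [-0.9  -0.86  6.82] [403.58 288.26  74.99]
```

Seated at tcp z = 75.0, the same as at pickup. I'll release, clear away and check.

```bash
python3 - <<'E'
from h import *
P=[403.5,288.2]
ctrl.line_to(P+[74.8],v=20)
effector.set_gripper(56); ctrl.sleep(.2)
ctrl.line_to(P+[110],v=60); ctrl.line_to(P+[170],v=150)
ctrl.move_pose([250,430,230],[180,0,180])
st=ctrl.state(); print(st['time'],st['opening'])
s=snap('scene'); t=snap('top'); save(s,'end.png',k=1.5)
c=lambda s,a,b,w=66,h=50:cv2.resize(s['img'][b:b+h,a:a+w,::-1],None,fx=6,fy=6,interpolation=cv2.INTER_CUBIC)
cv2.imwrite('pics/end2.png',np.vstack([np.hstack([c(t,264,180),c(s,185,145)]),np.hstack([c(s,335,145),c(t,130,205)])]))
E
```

```text
42.425 56.01707662343996
```

View pics/end2.png

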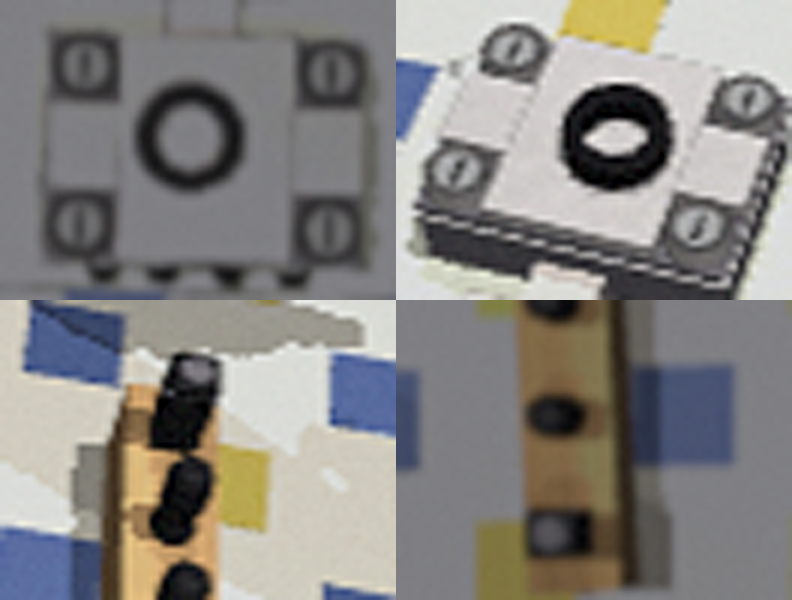

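The driver stands upright in its original hole (cap at (195,370) in the scene crop), all four slots run along x, and the tape hasn't moved. Handing in.

```bash
python3 -c "
from h import *
print(workorder.sign_off())"
```

```text
the job is handed in; nothing more can be done
None
```

The job is handed in: the open stud was pressed in (about 11 N at most), turned clockwise and is held in its catch like the other three, and the driver is back upright in its own rack hole. The run took about 42 s, and in the last close-up views the tape and the other two drivers had not moved.

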